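# Switch the seesaw gate of the ball sorter and feed the balls down the other chute

## Robot

A 6-joint arm with a two-finger parallel gripper is mounted at the origin on a cart in front of the work surface, level with it; the furniture and walls round the work are solid. World frame = base frame: x ahead of the robot, y to its left, z up, the work surface at z = 0. Lengths are in m, angles in rad, forces in N, time in s.
With the tool pointing down it reaches from about 0.325 to 0.75 m from the base axis. Payload 7.6 kg.
Tool frame: the origin (TCP) lies at the very end of the fingers, on their centre line; the grasp point (between the pads) lies 19 mm behind it; z points along the fingers, y is the line along which they close (so a half turn about z gives the same grasp; the last joint's range is limited). The gripper opens to 85 mm and grips with 20 to 120 N. Pads are 22 mm wide; open, the fingers measure 114 mm over their backs; the gripper's body (76 mm by 85 mm) begins 54 mm behind the grasp point. The pads swing forward as they close: fully open they stand 13 mm farther back than shut.
Start: joints at [1.043, 0.052, 1.401, -0, 1.689, -0.07], TCP at [0.232, 0.471, 0.231] pointing down, gripper open.
Joint ranges: [-2.9, 2.9], [-0.91, 2.17], [0.12, 2.37], [-1.06, 4.2], [0.26, 2.73], [-2.93, 2.93]. Speed limits (rad/s): [2.57, 2.57, 3.01, 3.14, 3.14, 3.14].

## Interface

Orientations are given as a unit quaternion [w, x, y, z].
In Python, from rig import bot, eyes gives the robot as it stands.
- The arm moves only by the tool send_rows, never from a script. Its arguments are lists of equal length, an entry for each row: "grip": the closure, from -1 (fully open) to 1 (shut); "xyz": the shift along the tool's x, y, z as a fraction of full scale, a list of three; "rot": the turn, a rotation vector about the tool's x, y, z as a fraction of full scale, a list of three. A call has 1 to 8 rows; each row shifts and turns the commanded pose from where the row before left it, along the tool's axes as they then stand; what a row does not reach is not made up. Full scale, the value 1, is 20 mm for a shift and 0.1 rad for a turn. A row lasts 1/12 s, in which the tool goes at most 41.7 mm and 7.16 degrees, less where a joint would pass 70% of its speed; a pose out of reach is approached as far as the arm can. A call with a number of a shift or a turn outside -1 to 1 is refused whole. A call with a gripper value outside its range is refused whole. The fingers move at their own pace and stop on an object; "force" is the grip in N (left out, the last holds). Time passes only in rows, so rows that do not move let the fingers close. It gives the time, the measured TCP pose, the force, the opening and the grip force at its end, in the units of the state.
- bot.observe(): the state, without advancing time (a new reading comes with each control period).
- eyes.get_image(name): name is "scene" or "top"; returns a dict with "color" (480x640x3 uint8, red, green, blue), "intrinsics" (3x3 intrinsics, pixels), "k1" (the pictures are not rectified: a ray, as slopes to the right and down, at radius r is drawn at 1 + k1 r^2 times it, then the intrinsics apply), "view" (4x4, takes a point from world to camera coordinates). Camera axes: x right, y up, looking along -z (the intrinsics and any distortion apply to the point x, -y, -z); pixel columns grow to the right and rows downward; lengths in m; the calibration is good to about 2 mm. A picture is of the moment at which its call begins. There is no depth.
- bot.finish_job(): hands the job in; it is judged then, once.
The state is a dict: "time_s": time; "qpos": joint angles; "qd": joint speeds; "tau": joint torques, N m; "position": TCP position; "ee_rot": TCP orientation; "force": force on the tool from outside, world axes, zero at the start; "ft_torque": the same for the moment, N m; "grip_width": opening from 0.0 (shut) to 1.0 (fully open); "gripper_force": force on a finger pad.
Only numpy, scipy, OpenCV 4.12 (cv2) and the standard library are available. Lean on these libraries where they do the work, as an engineer would, in place of code of your own. Each camera call takes 0.05 s, during which the arm holds its last target. There are 200 camera calls.

## Task

The ball sorter's orange seesaw gate leans to one side: press its raised end down with a fingertip so that it rocks over and leans to the other side, then press the red release key down and keep it down until both white balls have run down the other chute into the tray there, and let the key spring back. Only press with the fingers: grasp nothing, do not touch the balls, and leave the tally counter, the flask and the dish where they are.

Things in the scene. Friction and masses are not known exactly. Their poses are not given: they have to be found in the camera images.
- sorter: Ball sorter fixed to the bench: dark base 110 x 450 mm, 215 mm high. Origin on the bench under the gate's pivot; x runs from the gate back along the feed channel (away from the robot at yaw 0), y to its left, z up. The aluminium feed channel (32 mm wide, 130 long, sloping 0.2 rad) ends over the gate's middle; off each gate end (y = +-70 to +-138 mm) a chute falls outward into a blue tray.
- gate (a joint): Tilt (rad) of the orange seesaw gate, a trough 170 mm long along y, pivot 115 mm above the bench. Rests at a stop: +0.28 (left, +y, end down) or -0.28 (right end down); the start side varies. A brass weight over the pivot tips it over centre: press the raised end down past level (about 0.4 N) and it falls to the other stop and stays. Balls roll to its lower end.
- tab_left (a point): Top centre of the ribbed orange press tab at the gate's left (+y) end: 38 mm (x) by 34 mm (y), 4 thick, 36 mm in front of and 85 mm left of the pivot. 162 mm above the bench when raised, 115 mm when lowered, moving 13 mm outward on the way down; the trough's front wall is 19 mm behind its centre. Free space under and above it.
- tab_right (a point): The same for the tab at the gate's right (-y) end.
- key (a joint): Angle (rad) of the release key, a sprung steel rocker over the feed channel: 0 at rest, 0.45 fully pressed (stop). Its pin holds back the two balls; pressing the red pad lifts the pin, and the balls roll out while the angle is above about 0.36. Springs back when let go. Takes 1 N at first, about 3 N fully down.
- key_pad (a point): Top centre of the key's red press pad (30 mm along x, 32 mm along y, 5 thick) over the upper feed channel, 202 mm above the bench and 113 mm behind the gate's pivot at rest. Fully pressed it has gone down about 21 mm and 9 mm towards the sorter's +x.
- ball_1_center (a point): Centre of the first white ceramic ball, 20 mm diameter, 25 g, waiting in the feed channel against the key's pin.
- ball_2_center (a point): Centre of the second such ball, waiting behind the first.
- tray_left (a point): Middle of the floor of the blue catch tray at the sorter's left (+y); axes as the sorter's. The tray is 88 mm (x) by 92 mm (y) inside, with a shallow V floor; walls about 50 mm high, the inner one 38 mm, the outer one 80 mm.
- tray_right (a point): The same for the tray at the sorter's right (-y).
- counter: Bystander: hand tally counter, 35 x 45 x 57 mm, loose, behind the left tray; origin under its centre.
- flask: Bystander: small culture flask with a pink medium and a blue cap, 50 x 102 x 32 mm, loose, behind the right tray; origin under its centre.
- dish: Bystander: round petri dish, 90 mm diameter, 15 mm high, loose, in front of the sorter; origin under its centre.

How it is judged:
On the way, in this order (a step that is already met when the one before it is completed fails the run):
1. the gate is rocked over to its other stop while both balls still wait in the feed channel (distance of tab_left from where it was at the start of the episode above 0.035 m and (value of joint gate above 0.22 rad or value of joint gate below -0.22 rad) and value of joint key below 0.1 rad and x of each of ball_1_center, ball_2_center in the frame of sorter above 0.03 m), for 0.2 s.
2. the release key is pressed down (value of joint key above 0.3 rad), for 0.1 s.
3. both balls have run into the tray on the gate's lower side (((value of joint gate above 0.22 rad and x of ball_1_center in the frame of tray_left between -0.043 and 0.043 m and y of ball_1_center in the frame of tray_left between -0.045 and 0.045 m and z of each of ball_1_center, ball_2_center in the frame of tray_left below 0.03 m and x of ball_2_center in the frame of tray_left between -0.043 and 0.043 m and y of ball_2_center in the frame of tray_left between -0.045 and 0.045 m) or (value of joint gate below -0.22 rad and x of ball_1_center in the frame of tray_right between -0.043 and 0.043 m and y of ball_1_center in the frame of tray_right between -0.045 and 0.045 m and z of each of ball_1_center, ball_2_center in the frame of tray_right below 0.03 m and x of ball_2_center in the frame of tray_right between -0.043 and 0.043 m and y of ball_2_center in the frame of tray_right between -0.045 and 0.045 m))), for 0.2 s.
At the end, for the whole second after the job is handed in: The gate rests leaning to the side opposite to its start (tilt beyond 0.22 rad, left tab more than 35 mm from where it started), both balls lie in the tray on that side (inside its walls, centres less than 30 mm above its floor, slower than 0.15 m/s) and the key is back up (under 0.06 rad) (distance of tab_left from where it was at the start of the episode above 0.035 m and ((value of joint gate above 0.22 rad and x of ball_1_center in the frame of tray_left between -0.043 and 0.043 m and y of ball_1_center in the frame of tray_left between -0.045 and 0.045 m and z of each of ball_1_center, ball_2_center in the frame of tray_left below 0.03 m and x of ball_2_center in the frame of tray_left between -0.043 and 0.043 m and y of ball_2_center in the frame of tray_left between -0.045 and 0.045 m) or (value of joint gate below -0.22 rad and x of ball_1_center in the frame of tray_right between -0.043 and 0.043 m and y of ball_1_center in the frame of tray_right between -0.045 and 0.045 m and z of each of ball_1_center, ball_2_center in the frame of tray_right below 0.03 m and x of ball_2_center in the frame of tray_right between -0.043 and 0.043 m and y of ball_2_center in the frame of tray_right between -0.045 and 0.045 m)) and value of joint key below 0.06 rad and linear speed of each of ball_1, ball_2 below 0.15 m/s); the robot touches nothing.
It fails at once if a press tab or the key pad is taken between the fingers instead of being pressed (distance between the grasp point and tab_left below 0.008 m or distance between the grasp point and tab_right below 0.008 m or distance between the grasp point and key_pad below 0.008 m).
It fails at once if a ball is touched by the robot (contact force between any of the arm, the fingers and ball_1 above 0.3 N or contact force between any of the arm, the fingers and ball_2 above 0.3 N).
It fails at once if a ball is lifted out of the sorter (height (world z) of any of ball_1_center, ball_2_center above 0.19 m).
It fails at once if the tally counter, the flask or the dish is moved by more than 15 mm or lifted (distance of any of counter, flask, dish from where it was at the start of the episode above 0.015 m).
It also fails if it takes over 38 s, if anything falls off the work surface, if the arm or the gripper's body presses on something with over 40 N, if the wrist force passes 120 N, or if a joint passes its speed limit or range.

## Working session

There is one attempt and no reset: what is moved stays moved. The work goes in short steps, Python scripts to look and compute and a tool call to move; the robot and the scene stay as the last step left them, time stands still between calls to the robot, and variables do not carry over. Pictures are saved under pics/ and viewed, at most 10 in all, crops included, and the job is handed in when it is done.

Besides the shell and the picture viewer there is one more tool, called as name(argument=value, ...) on one line, values as JSON. send_rows: Moves the arm, as the interface text tells. Shift numbers are shares of 20 mm and turn numbers shares of 0.1 rad, none past 1 either way. Its arguments: {"type":"object","properties":{"grip":{"type":"array","items":{"type":"number"}},"xyz":{"type":"array","items":{"type":"array","items":{"type":"number"}}},"rot":{"type":"array","items":{"type":"array","items":{"type":"number"}}},"force":{"type":"number"}},"required":["grip","xyz","rot"]}

```bash
mkdir -p pics; python3 - <<'E'
from rig import bot, eyes
import cv2,json
s=bot.observe();print(s)
for n in("scene","top"):
    d=eyes.get_image(n);cv2.imwrite(f"pics/{n}0.png",d["color"][:,:,::-1]);print(n,d["intrinsics"],d["k1"],d["view"])
E
```

```text
{'time_s': 0.0, 'qpos': array([ 1.04273553e+00,  5.28493219e-02,  1.40172647e+00,  1.46277963e-06,
        1.68862163e+00, -7.02983809e-02]), 'qd': array([ 0.00030179, -0.00048005, -0.00067318, -0.00029936,  0.00123383,
        0.00049644]), 'tau': array([-6.80744233e-04, -3.81669009e+01, -3.60190165e+01, -5.90601803e-05,
        6.08881484e-03, -8.24724566e-06]), 'position': array([0.231843  , 0.47069316, 0.23046498]), 'ee_rot': array([-2.37186907e-04,  2.26887896e-01,  9.73920551e-01, -7.66530349e-04]), 'force': array([-0.42813831,  0.49815531,  0.24382654]), 'ft_torque': array([-0.00019074,  0.02736672, -0.01392266]), 'gripper_force': 0.0, 'grip_width': 1.00369459116726}
scene [[604.20820041   0.         314.21068106]
 [  0.         604.20820041 248.66844337]
 [  0.           0.           1.        ]] -0.20159221580507664 [[ 0.70666995 -0.70749698 -0.0080995  -0.32365335]
 [ 0.57499539  0.56757724  0.58926766 -0.39842541]
 [-0.41230801 -0.42107492  0.80789728 -0.94273258]
 [ 0.          0.          0.          1.        ]]
top [[481.23476887   0.         322.2353361 ]
 [  0.         481.23476887 245.33796608]
 [  0.           0.           1.        ]] 0.016301069161482742 [[ 0.05024252 -0.9987338   0.00254858  0.02574857]
 [ 0.97884886  0.04974857  0.19844393 -0.53113436]
 [-0.19831945 -0.00747565  0.98010893 -0.98565618]
 [ 0.          0.          0.          1.        ]]
```

View pics/scene0.png

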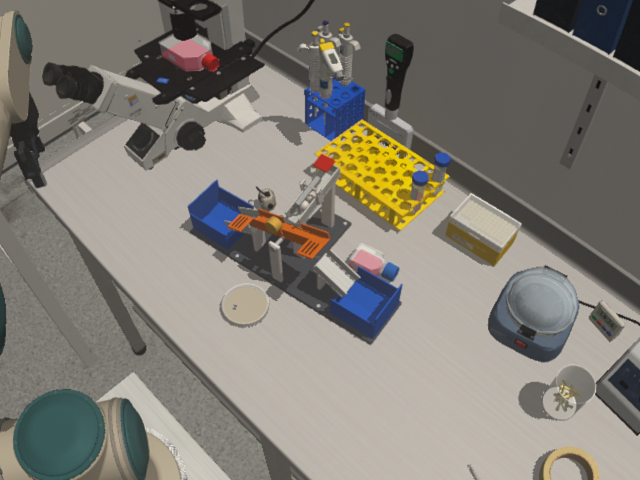

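View pics/top0.png

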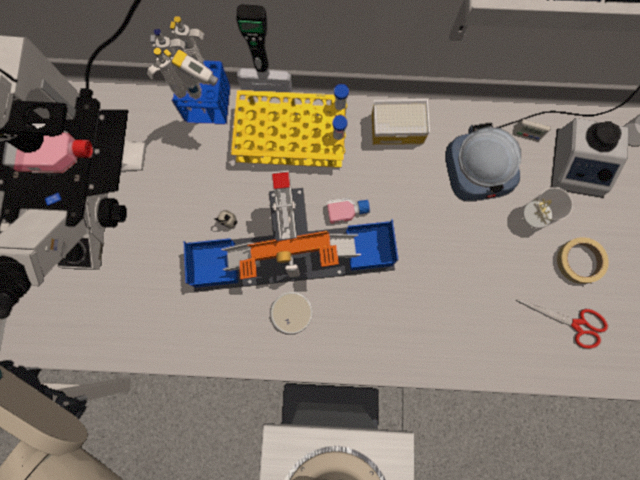

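The scene picture shows the sorter with its tabs near (240,222) and (312,245) and the red pad at (325,163). In the top picture the tabs are at (247,269) and (329,256) and the pad is at (281,181). I'll enlarge both.

```bash
python3 - <<'E'
import cv2
a=cv2.imread("pics/scene0.png")[140:290,180:380];cv2.imwrite("pics/s1.png",cv2.resize(a,None,fx=4,fy=4,interpolation=cv2.INTER_CUBIC))
a=cv2.imread("pics/top0.png")[165:315,190:390];cv2.imwrite("pics/t1.png",cv2.resize(a,None,fx=4,fy=4,interpolation=cv2.INTER_CUBIC))
E
```

```text
(no output)
```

View pics/s1.png

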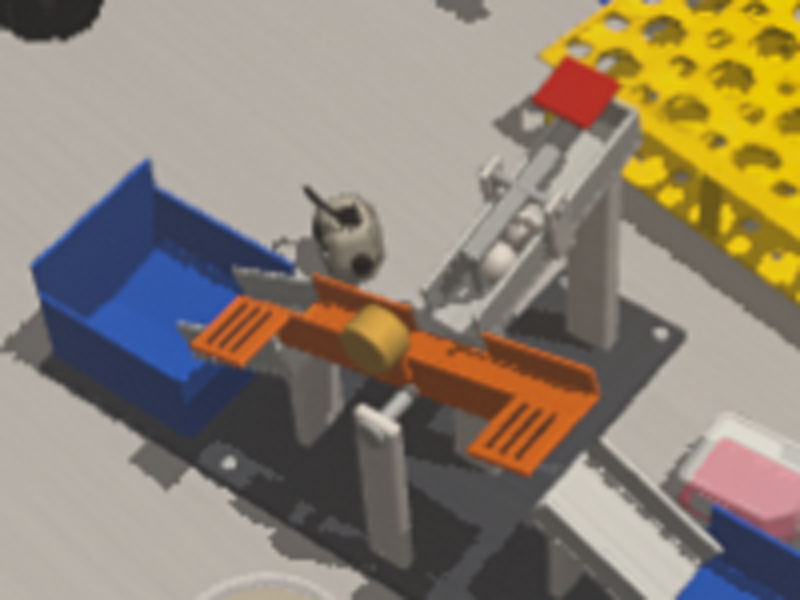

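View pics/t1.png

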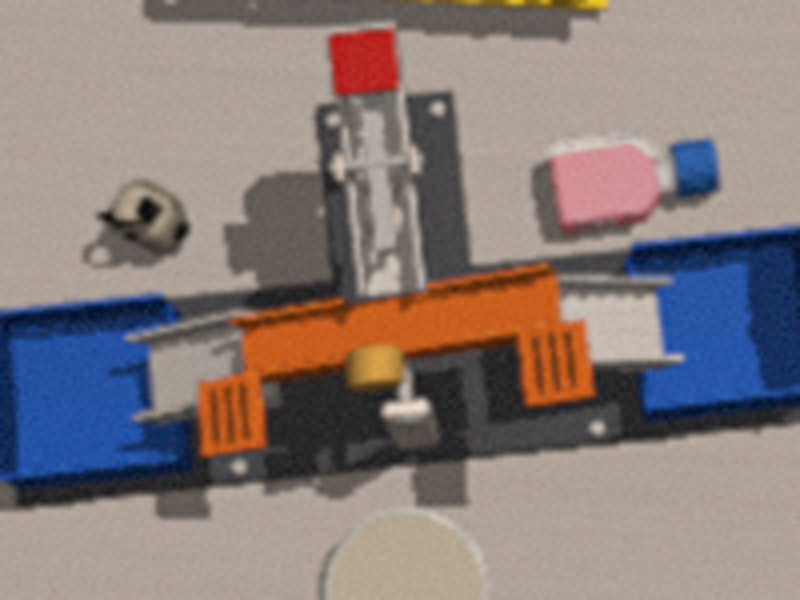

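The gate's right end looks raised. In the scene crop the tabs are at (240,331) and (534,436) and the pad is at (577,92). In the top crop they are at (232,413), (557,363) and (364,62). Next I'll triangulate them.

```bash
cat > h.py <<'E'
import numpy as np
from rig import bot, eyes
from scipy.optimize import least_squares
from scipy.spatial.transform import Rotation as R
C={n:eyes.get_image(n) for n in("scene","top")}
def proj(n,p):
    d=C[n];c=d["view"][:3,:3]@p+d["view"][:3,3];u=np.array([c[0],-c[1]])/-c[2]
    u=u*(1+d["k1"]*(u@u));K=d["intrinsics"];return K[:2,:2]@u+K[:2,2]
def tri(obs): return least_squares(lambda p:np.concatenate([proj(n,p)-u for n,u in obs]),[.5,0,.1])
E
python3 - <<'E'
from h import *
S=lambda x,y:("scene",np.array([x/4+180-.4,y/4+140-.4]));T=lambda x,y:("top",np.array([x/4+190-.4,y/4+165-.4]))
O={"L":[S(240,331),T(232,413)],"R":[S(534,436),T(557,363)],"pad":[S(577,92),T(364,62)]}
for k,o in O.items():
    r=tri(o);print(k,r.x.round(4),(r.fun).round(1))
for sg in(1,-1):
    loc={"L":[-.036,.085,.115 if sg>0 else .162],"R":[-.036,-.085,.162 if sg>0 else .115],"pad":[.113,0,.202]}
    # raised tab is 85 at raised? allow outward shift of 13mm at lowered
    loc["L" if sg>0 else "R"][1]+=.0
    def f(q):
        Rz=R.from_euler("z",q[2]).as_matrix()
        return np.concatenate([proj(n,Rz@np.array(loc[k])+[q[0],q[1],0])-u for k,o in O.items() for n,u in o])
    r=least_squares(f,[.5,0,0]);print(sg,r.x.round(4),np.abs(r.fun).max().round(1))
    Rz=R.from_euler("z",r.x[2]).as_matrix()
    for k in loc:print(k,(Rz@np.array(loc[k])+[r.x[0],r.x[1],0]).round(4))
s=bot.observe();print(R.from_quat(s["ee_rot"],scalar_first=True).as_matrix().round(4),s["time_s"])
E
```

```text
L [0.4624 0.1993 0.1164] [ 0.2 -0.  -0.1  0.2]
R [0.4908 0.0366 0.1611] [-1.2  0.4  0.8 -1.2]
pad [0.6207 0.136  0.2041] [-0.2  0.1  0.1 -0.2]
1 [0.5116 0.1225 0.1464] 2.5
L [0.4636 0.2014 0.115 ]
R [0.4884 0.0332 0.162 ]
pad [0.6234 0.139  0.202 ]
-1 [0.5128 0.1192 0.2483] 15.9
L [0.457  0.1927 0.162 ]
R [0.4988 0.028  0.115 ]
pad [0.6224 0.147  0.202 ]
[[-8.97e-01  4.42e-01 -4.00e-04]
 [ 4.42e-01  8.97e-01 -8.00e-04]
 [ 0.00e+00 -1.00e-03 -1.00e+00]] 0.2
```

send_rows(grip=[1,1,1,1,1,1,1,1], xyz=[[-0.96,-0.63,0],[-0.96,-0.63,0],[-0.96,-0.63,0],[-0.96,-0.63,0],[-0.96,-0.63,0],[-0.96,-0.63,0],[-0.96,-0.63,0],[-0.96,-0.63,0]], rot=[[0,0,0],[0,0,0],[0,0,0],[0,0,0],[0,0,0],[0,0,0],[0,0,0],[0,0,0]])

```text
time_s: 0.87
position: [0.3256, 0.3116, 0.2312]
ee_rot: [-0.0, 0.227, 0.974, -0.0]
force: [-0.6, 0.6, -0.3]
grip_width: -0.002
gripper_force: 0.0
```

send_rows(grip=[1,1,1,1,1,1,1,1], xyz=[[-0.96,-0.63,0],[-0.96,-0.63,0],[-0.96,-0.63,0],[-0.96,-0.63,0],[-0.96,-0.63,0],[-0.96,-0.63,0],[-0.96,-0.63,0],[-0.96,-0.63,0]], rot=[[0,0,0],[0,0,0],[0,0,0],[0,0,0],[0,0,0],[0,0,0],[0,0,0],[0,0,0]])

```text
time_s: 1.53
position: [0.4188, 0.1533, 0.2312]
ee_rot: [-0.0, 0.227, 0.974, 0.0]
force: [-0.4, -0.2, -0.3]
grip_width: -0.001
gripper_force: 0.0
```

send_rows(grip=[1,1,1,1,1,1], xyz=[[-0.96,-0.63,0],[-0.96,-0.63,0],[-0.96,-0.63,0],[-0.96,-0.63,0],[-0.96,-0.63,0],[-0.96,-0.63,0]], rot=[[0,0,0],[0,0,0],[0,0,0],[0,0,0],[0,0,0],[0,0,0]])

```text
time_s: 2.03
position: [0.4888, 0.0345, 0.2311]
ee_rot: [-0.0, 0.227, 0.974, 0.0]
force: [-0.6, -0.1, -0.4]
grip_width: -0.0
gripper_force: 0.0
```

send_rows(grip=[1,1,1,1,1,1,1], xyz=[[0,0,0],[0,0,0],[0,0,0],[0,0,0],[0,0,0],[0,0,0],[0,0,0]], rot=[[0,0,-1],[0,0,-1],[0,0,-1],[0,0,-1],[0,0,-1],[0,0,-1],[0,0,-0.1]])

```text
time_s: 2.62
position: [0.4883, 0.0356, 0.2311]
ee_rot: [-0.0, -0.078, 0.997, 0.0]
force: [-0.4, 0.2, -0.1]
grip_width: -0.002
gripper_force: 0.0
```

send_rows(grip=[1,1,1,1,1,1,1,1], xyz=[[0.2,0,1],[0,0,1],[0,0,1],[0,0,0.5],[0,-0.1,0.4],[0,-0.1,0.4],[0,-0.1,0.4],[0,-0.1,0.4]], rot=[[0,0,0],[0,0,0],[0,0,0],[0,0,0],[0,0,0],[0,0,0],[0,0,0],[0,0,0]])

```text
time_s: 3.28
position: [0.4862, 0.0269, 0.1294]
ee_rot: [0.001, -0.076, 0.997, -0.0]
force: [0.2, -0.5, 0.1]
grip_width: -0.0
gripper_force: 0.0
```

send_rows(grip=[1,1,1,1], xyz=[[0,-0.1,0.3],[0,0,0],[0,0,0],[0,0,0]], rot=[[0,0,0],[0,0,0],[0,0,0],[0,0,0]])

```text
time_s: 3.62
position: [0.4863, 0.0251, 0.1238]
ee_rot: [0.0, -0.076, 0.997, 0.0]
force: [-0.0, 0.2, 0.8]
grip_width: 0.0
gripper_force: 0.0
```

```bash
python3 - <<'E'
from h import *
import cv2
a=C["scene"]["color"][140:290,180:380,::-1];b=C["top"]["color"][165:315,190:390,::-1]
cv2.imwrite("pics/p2.png",cv2.resize(np.hstack([a,b]),None,fx=2,fy=2,interpolation=cv2.INTER_CUBIC))
E
```

```text
(no output)
```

View pics/p2.png

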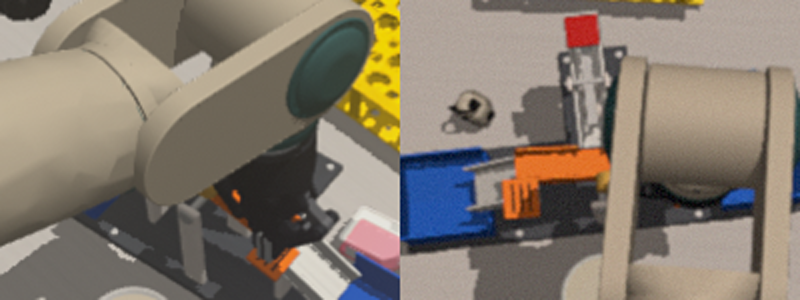

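The top view has the brass weight at about (603,180), which is now on the right, so the gate has tipped. Next I'll rise and move over the pad.

send_rows(grip=[1,1,1,1,1,1,1], xyz=[[0,0,-0.6],[0,0,-1],[0,0,-1],[0,0,-1],[0,0,-1],[0,0,-1],[0,0,-0.4]], rot=[[0,0,0],[0,0,0],[0,0,0],[0,0,0],[0,0,0],[0,0,0],[0,0,0]])

```text
time_s: 4.3
position: [0.4868, 0.0252, 0.2477]
ee_rot: [0.003, -0.076, 0.997, -0.0]
force: [-0.3, -0.7, 0.0]
grip_width: 0.0
gripper_force: 0.0
```

send_rows(grip=[1,1,1,1,1,1,1,1], xyz=[[-0.95,0.56,0],[-0.95,0.56,0],[-0.95,0.56,0],[-0.95,0.56,0],[-0.95,0.56,0],[-0.95,0.56,0],[-0.95,0.56,0],[-0.95,0.56,0]], rot=[[0,0,0],[0,0,0],[0,0,0],[0,0,0],[0,0,0],[0,0,0],[0,0,0],[0,0,0]])

```text
time_s: 4.97
position: [0.6233, 0.1375, 0.2433]
ee_rot: [-0.0, -0.076, 0.997, 0.0]
force: [-0.3, 0.6, 0.6]
grip_width: 0.002
gripper_force: 0.0
```

```bash
python3 - <<'E'
from h import *
import cv2
print(bot.observe()["position"],bot.observe()["time_s"])
a=C["scene"]["color"][140:290,180:380,::-1];b=C["top"]["color"][165:315,190:390,::-1]
cv2.imwrite("pics/p3.png",cv2.resize(np.hstack([a,b]),None,fx=2,fy=2,interpolation=cv2.INTER_CUBIC))
E
```

```text
[0.62355522 0.13850449 0.24166976] 5.0667
```

View pics/p3.png

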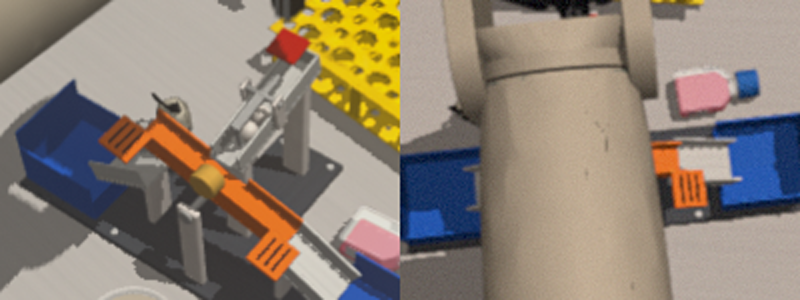

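The gate now leans right: in the scene half, the right tab at (273,255) is down. The balls still wait near (262,112), and the fingertip is above the red pad.

send_rows(grip=[1,1,1,1,1,1,1,1], xyz=[[0,0,0.9],[0,0,0.8],[0,0,0.3],[-0.1,0,0.2],[-0.1,0,0.2],[-0.1,0,0.2],[0,0,0],[0,0,0]], rot=[[0,0,0],[0,0,0],[0,0,0],[0,0,0],[0,0,0],[0,0,0],[0,0,0],[0,0,0]])

```text
time_s: 5.73
position: [0.6289, 0.1376, 0.192]
ee_rot: [0.001, -0.076, 0.997, 0.0]
force: [0.7, -0.2, -0.2]
grip_width: 0.002
gripper_force: 0.1
```

```bash
python3 - <<'E'
from h import *
import cv2
s=bot.observe();print(s["position"],s["force"],s["time_s"],proj("scene",s["position"]))
a=C["scene"]["color"][130:230,260:380,::-1]
cv2.imwrite("pics/p4.png",cv2.resize(a,None,fx=5,fy=5,interpolation=cv2.INTER_CUBIC))
E
```

```text
[0.62875159 0.13763318 0.19186565] [0.21284743 0.03819161 1.05027822] 5.8333 [326.04982553 164.64003055]
```

View pics/p4.png

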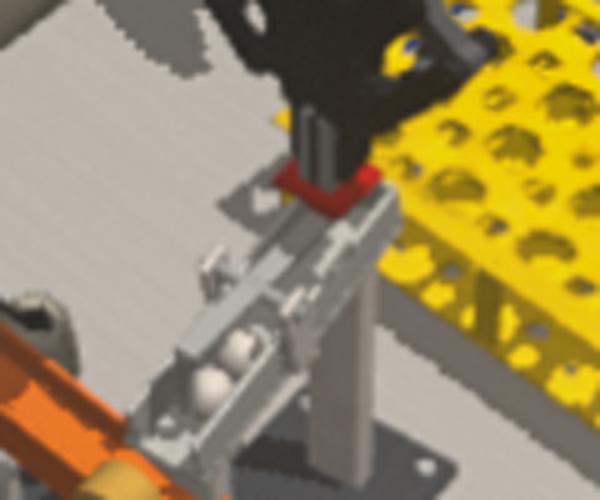

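The fingertip is on the red pad at (330,185) and the key is partly pressed. The balls still wait at (210,390) and (240,350), so I'll press further.

send_rows(grip=[1,1,1,1,1,1,1], xyz=[[-0.1,0,0.2],[-0.1,0,0.2],[0,0,0.2],[0,0,0],[0,0,0],[0,0,0],[0,0,0]], rot=[[0,0,0],[0,0,0],[0,0,0],[0,0,0],[0,0,0],[0,0,0],[0,0,0]])

```text
time_s: 6.42
position: [0.6333, 0.1384, 0.1816]
ee_rot: [0.002, -0.076, 0.997, 0.0]
force: [-2.1, -0.4, 10.7]
grip_width: 0.001
gripper_force: 5.0
```

send_rows(grip=[1,1,1,1,1,1,1,1], xyz=[[0,0,0],[0,0,0],[0,0,0],[0,0,0],[0,0,0],[0,0,0],[0,0,0],[0,0,0]], rot=[[0,0,0],[0,0,0],[0,0,0],[0,0,0],[0,0,0],[0,0,0],[0,0,0],[0,0,0]])

```text
time_s: 7.08
position: [0.6332, 0.1384, 0.1816]
ee_rot: [0.002, -0.076, 0.997, 0.0]
force: [-1.1, 0.1, 9.9]
grip_width: 0.002
gripper_force: 5.0
```

send_rows(grip=[1,1,1,1,1,1,1,1], xyz=[[0,0,0],[0,0,0],[0,0,0],[0,0,0],[0,0,0],[0,0,0],[0,0,0],[0,0,0]], rot=[[0,0,0],[0,0,0],[0,0,0],[0,0,0],[0,0,0],[0,0,0],[0,0,0],[0,0,0]])

```text
time_s: 7.75
position: [0.6333, 0.1384, 0.1817]
ee_rot: [0.002, -0.076, 0.997, 0.0]
force: [-1.5, 0.2, 10.9]
grip_width: -0.003
gripper_force: 5.0
```

send_rows(grip=[1,1,1,1,1,1,1,1], xyz=[[0,0,0],[0,0,0],[0,0,0],[0,0,0],[0,0,0],[0,0,0],[0,0,0],[0,0,0]], rot=[[0,0,0],[0,0,0],[0,0,0],[0,0,0],[0,0,0],[0,0,0],[0,0,0],[0,0,0]])

```text
time_s: 8.42
position: [0.6332, 0.1384, 0.1816]
ee_rot: [0.002, -0.076, 0.997, 0.0]
force: [-2.3, 0.0, 10.6]
grip_width: 0.001
gripper_force: 5.0
```

```bash
python3 - <<'E'
from h import *
import cv2
a=C["scene"]["color"][140:350,180:420,::-1];b=C["top"]["color"][165:375,230:430,::-1]
cv2.imwrite("pics/p5.png",cv2.resize(np.hstack([a,b]),None,fx=1.8,fy=1.8,interpolation=cv2.INTER_CUBIC))
E
```

```text
(no output)
```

View pics/p5.png

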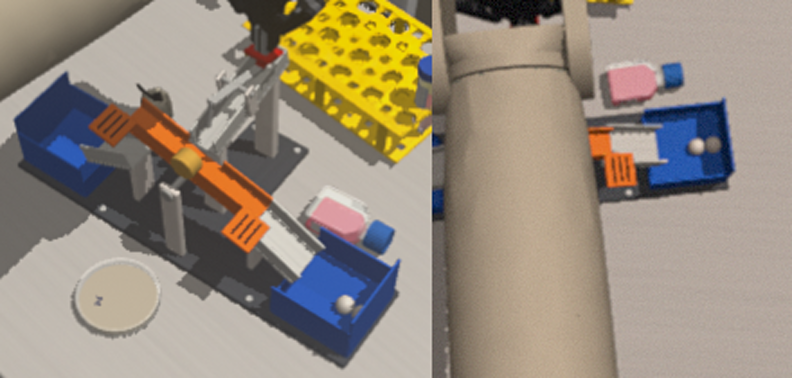

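Both balls appear to be in the right tray: top (697,146), with a second one in shadow at (713,145). I'll check closer while still holding the key.

```bash
python3 - <<'E'
from h import *
import cv2
a=C["scene"]["color"][275:335,330:410,::-1];b=C["top"]["color"][215:275,330:410,::-1];c=C["scene"]["color"][175:235,275:355,::-1]
cv2.imwrite("pics/p6.png",cv2.resize(np.hstack([a,b,c]),None,fx=3.3,fy=3.3,interpolation=cv2.INTER_CUBIC))
E
```

```text
(no output)
```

View pics/p6.png

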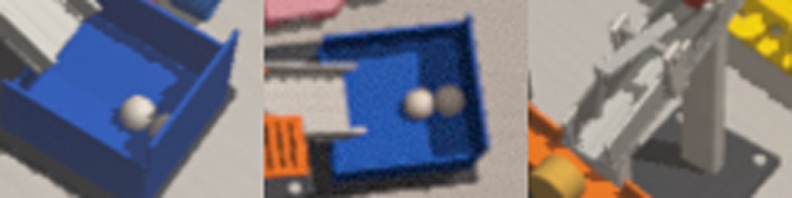

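The right tray holds both balls, at (418,102) and (450,100) in the middle crop, with one lit and one in shadow. The feed channel is empty, so I'll release the key.

send_rows(grip=[1,1,1,1,1,1,1,1], xyz=[[0.2,0,-0.3],[0.1,0,-0.4],[0,0,-0.6],[0,0,-1],[0,0,-1],[0,0,-0.7],[0,0,0],[0,0,0]], rot=[[0,0,0],[0,0,0],[0,0,0],[0,0,0],[0,0,0],[0,0,0],[0,0,0],[0,0,0]])

```text
time_s: 9.28
position: [0.6267, 0.1374, 0.2597]
ee_rot: [0.0, -0.076, 0.997, 0.0]
force: [-0.4, 0.8, -0.0]
grip_width: -0.002
gripper_force: 0.0
```

send_rows(grip=[1,1,1,1,1,1,1,1], xyz=[[0,0,0],[0,0,0],[0,0,0],[0,0,0],[0,0,0],[0,0,0],[0,0,0],[0,0,0]], rot=[[0,0,0],[0,0,0],[0,0,0],[0,0,0],[0,0,0],[0,0,0],[0,0,0],[0,0,0]])

```text
time_s: 9.95
position: [0.6266, 0.1373, 0.2593]
ee_rot: [0.0, -0.076, 0.997, 0.0]
force: [0.8, -0.2, 0.2]
grip_width: 0.0
gripper_force: 0.0
```

```bash
python3 - <<'E'
from h import *
import cv2
a=C["scene"]["color"][140:350,180:420,::-1]
cv2.imwrite("pics/p7.png",cv2.resize(a,None,fx=2.5,fy=2.5,interpolation=cv2.INTER_CUBIC))
E
```

```text
(no output)
```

View pics/p7.png

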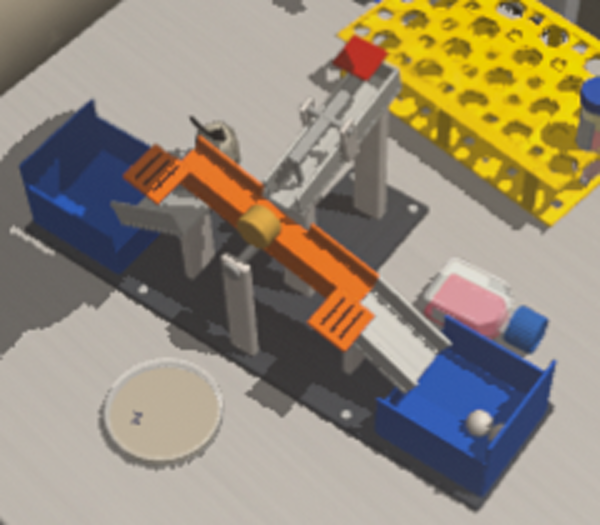

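The key pad is back up at (360,58), the gate leans right, the balls are in the right tray near (482,425), and the arm is clear.

```bash
python3 -c "
from rig import bot
print(bot.finish_job())"
```

```text
the job is handed in; nothing more can be done
None
```

I handed the job in at about 10 s on the robot's clock: the gate leans right, both balls are in the right tray, the key is back up and the arm is clear. This is from the last pictures; the hand-in returned no verdict.

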